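# Unbolt the second door of the slide cabinet

### The job

Seen from the robot, the right-hand door of the white two-door slide cabinet is bolted, and its red bolt slide is hidden under the blue cover strip of the left-hand door. Pull the left-hand door wide open (at least 75 degrees), then push the red slide fully down so that the right-hand door is unbolted. Leave the left door open, the right door closed, and the bottle, slide box and beaker where they stand.

Things in the scene. Friction and masses are not known exactly. Their poses are not given: they have to be found in the camera images.
- cabinet: White cabinet fixed on the table, 160 deep (x), 414 wide (y), 220 mm high. Origin: centre of its underside. -x: front, faces the robot; +y: left seen from the robot. Door faces and the top board's front edge lie at x = -80 mm; doors are 18 thick, z = 26 to 204 mm, and meet at y = 0. Hinge axes (upright): left door x = -80, y = +205 mm; right door x = -80, y = -205 mm.
- active_grip (a point): Grip point on the LEFT door's pull, an upright steel bar 12 mm thick, 10 mm below its free top (bar from z = 110 to 198 mm over the cabinet's underside; upper post 38 mm below its top). 42 mm out from the door face, 150 mm from the hinge axis, so shut 55 mm left of the meeting line. Turns with the door; axes as the cabinet's when shut. The right door's like bar is not to be used.
- bolt_thumb (a point): Middle of the top face of the red slide on the right door, 15 mm out from the door face. Red block 26 wide (y), 12 high, standing out 26 mm, centred 28 mm right of the meeting line; its top is 28 mm below the cabinet's top when bolted, 46 mm when drawn. Axes as the cabinet's. When the left door is shut its blue strip (see active_door) covers it from front and above.
- active_door (a joint): Angle of the left door, rad: 0 shut, growing as it swings towards the robot (clockwise from above), stop at 1.75. Starts shut or slightly ajar. Hinge friction 0.08 N m; stays where left. On its free edge a blue box strip, full door height, stands 32 mm out from the face and, shut, covers from 6 mm left to 50 mm right of the meeting line; it swings away with the door.
- flush_bolt (a joint): Travel of the red bolt slide, m: 0 up (right door bolted), growing as it is pushed down, stop at 0.018 (drawn). Friction about 3.5 N, no spring: it stays where it is left.
- passive_door (a joint): Angle of the right (passive) door, rad: 0 shut (as it starts, bolted), growing as it swings out.
- oil_mid (a point): Centre of a loose amber bottle with a black cap, 40 mm in diameter, 85 mm high, upright on the table; bystander.
- slide_mid (a point): Centre of a loose blue slide box with a white lid, 75 x 90 x 34 mm, on the table; bystander.
- beaker_mid (a point): Centre of a loose empty glass beaker, 64 mm in diameter, 75 mm high, upright on the table; bystander.

How it is judged (in metres and radians):
On the way, in this order (a step that is already met when the one before it is completed fails the run):
1. the left door is open at least 70 degrees (value of joint active_door above 1.22 rad), for 0.2 s.
2. the red bolt slide is pushed down at least 14 mm (value of joint flush_bolt above 0.014 m), for 0.2 s.
At the end, for the whole second after the job is handed in: The left door stands open at least 70 degrees, the red slide is down at least 14 of its 18 mm, the right door is closed to within 7 degrees, and bottle, slide box and beaker are within 40 mm of where they stood (value of joint active_door above 1.22 rad and value of joint flush_bolt above 0.014 m and value of joint passive_door below 0.12 rad and distance of each of oil_mid, slide_mid, beaker_mid from where it was at the start of the episode below 0.04 m); the robot touches nothing.
It fails at once if the bottle, slide box or beaker is moved more than 40 mm (distance of any of oil_mid, slide_mid, beaker_mid from where it was at the start of the episode above 0.04 m).
It also fails if it takes over 42 s, if anything falls off the work surface, if the arm or the gripper's body presses on something with over 40 N, if the wrist force passes 120 N, or if a joint passes its speed limit or range.

### The arm

A 6-joint arm with a two-finger parallel gripper is mounted at the origin on the work surface. World frame = base frame: x ahead of the robot, y to its left, z up, the work surface at z = 0. Lengths are in mm, angles in rad, forces in N, time in s.
With the tool pointing down it reaches from about 150 to 775 mm from the base axis. Payload 6.1 kg.
Tool frame: the origin (TCP) lies at the very end of the fingers, on their centre line; the grasp point (between the pads) lies 19 mm behind it (ctrl.grasp_offset is the distance from the TCP to the grasp point, in mm); z points along the fingers, y is the line along which they close (so a half turn about z gives the same grasp; the last joint's range is limited). The gripper opens to 85 mm and grips with 20 to 120 N. Pads are 22 mm wide; open, the fingers measure 114 mm over their backs; the gripper's body (76 mm by 85 mm) begins 54 mm behind the grasp point. The pads swing forward as they close: fully open they stand 13 mm farther back than shut.
Start: joints at [-1.176, 0.126, -0.04, 1.405, 0, 1.571], TCP at [201.919, -484.6, 231.295] pointing down, gripper open.
Joint ranges: [-2.72, 2.72], [-0.95, 1.95], [-1.27, 1.35], [-1.78, 2.02], [-1.46, 1.47], [-3.14, 3.14]. Speed limits (rad/s): [2.39, 2.39, 3.01, 3.14, 3.14, 3.14].

### API

Orientations are given as a unit quaternion [x, y, z, w].
In Python, from plant import ctrl gives the robot as it stands. The module is installed in compiled form; this text tells all that it offers.
- The arm moves only by the shell command python3 -m creep 'ROWS'. ROWS is JSON, a list that holds one entry, the list of rows, each a list of 7 numbers: the shift along the tool's x, y, z in units of 30 mm (1.0 is 30 mm), then the turn, a rotation vector about the tool's x, y, z in units of 5 degrees (1.0 is 5 degrees), then the opening, from -1 (shut) to 1 (fully open). A call has 1 to 12 rows; each row shifts and turns the commanded pose from where the row before left it, along the tool's axes as they then stand; what a row does not reach is not made up. A row lasts 1/10 s, in which the tool goes at most 50 mm and 8.59 degrees, less where a joint would pass 70% of its speed; a pose out of reach is approached as far as the arm can. A call is refused whole if a number of a shift passes 1 or a number of a turn 1, either way. A call with a gripper value outside its range is refused whole. The fingers move at their own pace and stop on an object; the grip force is fixed at half the most. Time passes only in rows, so rows that do not move let the fingers close. It gives the time, the measured TCP pose, the force, the opening and the grip force at its end, in the units of the state.
- ctrl.sense(): the state, without advancing time (a new reading comes with each control period).
- ctrl.camera(name): name is "scene" or "top"; returns the picture (420x560x3 uint8, red, green, blue); there is no depth.
- ctrl.calibration(name): a dict with "fovy" (degrees; the focal length in pixels is half the picture's height over the tangent of half this angle, whatever the lens; pixels are square), "cx", "cy" (the principal point, pixels), "view" (4x4, takes a point from world to camera coordinates). Camera axes: x right, y up, looking along -z (the intrinsics and any distortion apply to the point x, -y, -z); pixel columns grow to the right and rows downward; lengths in mm; the calibration is good to about 2 mm. A picture is of the moment at which its call begins. calibration takes no time and is no camera call.
- ctrl.job_done(): hands the job in; it is judged then, once.
The state is a dict: "clock": time; "joint_pos": joint angles; "joint_vel": joint speeds; "joint_torque": joint torques, N m; "tcp_pos": TCP position; "tool_rot": TCP orientation; "wrist_force": force on the tool from outside, world axes, zero at the start; "ft_torque": the same for the moment, N m; "grip_width": opening from 0.0 (shut) to 1.0 (fully open); "grasp_force": force on a finger pad.
Only numpy, scipy, OpenCV 4.12 (cv2) and the standard library are available. Lean on these libraries where they do the work, as an engineer would, in place of code of your own. Each camera call takes 0.05 s, during which the arm holds its last target. There are 200 camera calls.

## Working session

There is one attempt and no reset: what is moved stays moved. The work goes in short steps, Python scripts to look and compute and a shell command to move; the robot and the scene stay as the last step left them, time stands still between calls to the robot, and variables do not carry over. Pictures are saved under pics/ and viewed, at most 10 in all, crops included, and the job is handed in when it is done.

```bash
mkdir -p pics; python3 - <<'E'
from plant import ctrl
import cv2
for n in("scene","top"):
    cv2.imwrite(f"pics/{n}0.png",ctrl.camera(n)[:,:,::-1])
    c=ctrl.calibration(n);print(c)
s=ctrl.sense();print(s['clock'],s['tcp_pos'],s['tool_rot'],s['grip_width'])
E
```

```text
{'fovy': 54.65792177624082, 'cx': 280.44565905275437, 'cy': 212.12800945086875, 'view': array([[ 9.40254648e-01, -3.40367215e-01, -8.44720227e-03,
        -6.07375681e+02],
       [ 3.24072927e-01,  8.87083928e-01,  3.28723049e-01,
        -2.28281307e+02],
       [-1.04393172e-01, -3.11820885e-01,  9.44388586e-01,
        -9.28507244e+02],
       [ 0.00000000e+00,  0.00000000e+00,  0.00000000e+00,
         1.00000000e+00]])}
{'fovy': 42.27518041501094, 'cx': 280.7493736566205, 'cy': 208.04115737666987, 'view': array([[-1.16135930e-02, -9.99927024e-01, -3.32726604e-03,
        -3.83552167e+01],
       [ 9.96886045e-01, -1.18376931e-02,  7.79620509e-02,
        -6.56067672e+02],
       [-7.79957487e-02, -2.41148556e-03,  9.96950775e-01,
        -1.58588373e+03],
       [ 0.00000000e+00,  0.00000000e+00,  0.00000000e+00,
         1.00000000e+00]])}
0.1 [ 201.75506243 -484.27780742  230.59337626] [ 9.80586268e-01  1.96086820e-01 -1.39085945e-04 -7.15181082e-04] 1.0014609460213628
```

View pics/scene0.png

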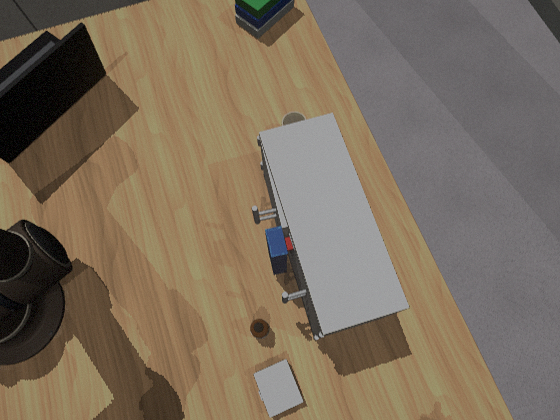

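View pics/top0.png

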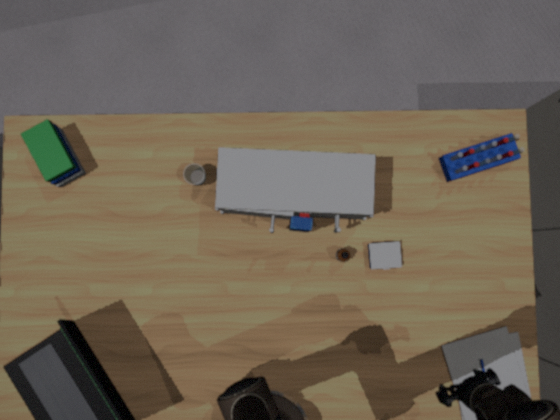

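The scene picture shows the cabinet top with corners at about (260,133), (333,114), (407,307) and (323,333). The left bar top is near (256,209), the blue strip at (277,235) with red just behind it, and the right bar top near (286,298). The top view has cabinet corners at (219,148), (375,154), (373,215) and (216,209), the left bar tip at (271,231), the bottle at (344,254), the slide box at (385,255) and the beaker at (194,175). The left door is slightly ajar.

```bash
cat > h.py <<'E'
import numpy as np
from plant import ctrl
from scipy.optimize import least_squares
from scipy.spatial.transform import Rotation as R
def proj(n,P):
    c=ctrl.calibration(n);f=210/np.tan(np.radians(c['fovy']/2))
    p=np.atleast_2d(P)@c['view'][:3,:3].T+c['view'][:3,3]
    return np.c_[c['cx']+f*p[:,0]/-p[:,2],c['cy']-f*p[:,1]/-p[:,2]]
def ray(n,uv,z):
    return least_squares(lambda q:(proj(n,[q[0],q[1],z])-uv).ravel(),[500,0]).x
def c2w(q,P):
    c,s=np.cos(q[2]),np.sin(q[2]);P=np.atleast_2d(P).astype(float)
    return P@np.array([[c,s,0],[-s,c,0],[0,0,1]])+[q[0],q[1],0]
def dr(a,P): # point on left door (shut, cabinet frame) -> at angle a (opening towards -x: clockwise)
    P=np.atleast_2d(P).astype(float)-[-80,205,0];c,s=np.cos(-a),np.sin(-a)
    return P@np.array([[c,s,0],[-s,c,0],[0,0,1]])+[-80,205,0]
E
python3 - <<'E'
from h import *
C=np.array([[-80,207,220],[80,207,220],[80,-207,220],[-80,-207,220.]])
S=np.array([[260,133],[333,114],[407,307],[323,333]]);T=np.array([[216,209],[219,148],[375,154],[373,215]])
def res(q):
    W=c2w(q,C)
    return np.r_[(proj('scene',W)-S).ravel(),(proj('top',W)-T).ravel()]
r=least_squares(res,[650,0,0]);q=r.x;print(q,r.fun.round(1))
for n,uv in(('scene',(256,208)),('top',(271.5,232))):
    w=ray(n,uv,198);print(n,'bar',w)
for a in(0,.1,.2,.3):
    w=c2w(q,dr(a,[-122,55,198]));print(a,w.round(),proj('scene',w).round(),proj('top',w).round())
w=c2w(q,[-122,-55,198]);print('R bar',w,proj('scene',w),proj('top',w))
for m,uv,z in(('oil',(344,254),85),('slide',(385,255),34),('beak',(194,175),75)):print(m,ray('top',uv,z))
print('oil scene',ray('scene',(260,327),85))
E
python3 - <<'E'
from plant import ctrl
import cv2
a=ctrl.camera('scene')[190:310,230:340,::-1];b=ctrl.camera('top')[195:275,250:360,::-1]
import numpy as np
a=cv2.resize(a,None,fx=3.6,fy=3.6,interpolation=2);b=cv2.resize(b,None,fx=3.6,fy=3.6,interpolation=2)
o=np.zeros((432,800,3),np.uint8);o[:a.shape[0],:a.shape[1]]=a;o[:b.shape[0],400:400+b.shape[1]]=b[:,:400]
cv2.imwrite('pics/c1.png',o)
E
```

```text
[ 7.11629538e+02 -8.60447763e+01 -5.95182188e-02] [-2.3 -1.4 -0.8 -2.1  2.1  1.  -1.   2.2 -1.1 -1.6 -0.7 -1.1  0.7  0.2
  0.6 -0.1]
scene bar [588.83713331 -22.03255439]
top bar [578.94642047 -21.32713916]
0 [[593. -24. 198.]] [[258. 208.]] [[272. 227.]]
0.1 [[579. -18. 198.]] [[250. 208.]] [[270. 232.]]
0.2 [[565. -11. 198.]] [[243. 207.]] [[268. 237.]]
0.3 [[552.  -2. 198.]] [[235. 205.]] [[264. 242.]]
R bar [[ 586.5739916  -133.69045218  198.        ]] [[274.0301207  261.08823303]] [[314.02859517 228.61041449]]
oil [ 518.01213714 -224.11729588]
slide [ 513.3102843  -349.85241691]
beak [750.47843045 203.46170941]
oil scene [ 519.44371669 -228.77462996]
```

View pics/c1.png

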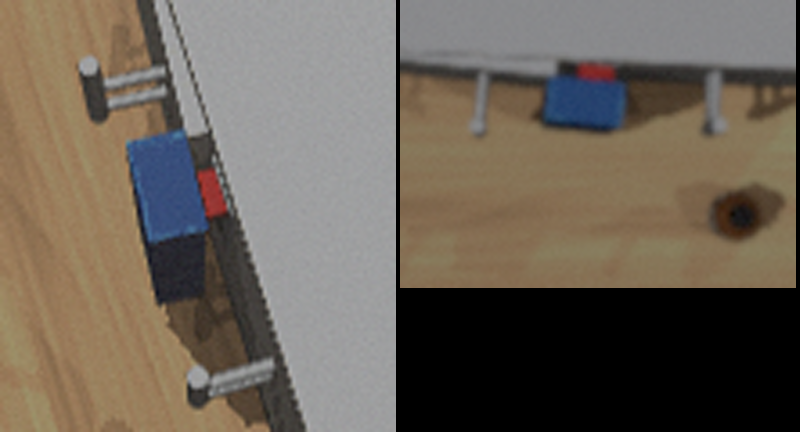

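The crop confirms the left bar top at (254.5,209) in scene and (271.7,230.6) in top, so the door is about 0.07 rad ajar and the grip point is near (583,-20,188). The bystanders are clear of the door sweep. I'll test the sign of joint 6 with one turn before moving.

```bash
python3 -m creep '[[[0,0,0,0,0,1,0.2],[0,0,0,0,0,1,0.2]]]'; python3 -c "
from plant import ctrl
s=ctrl.sense();print(s['joint_pos'],s['tcp_pos'],s['tool_rot'])"
```

```text
clock: 0.4
tcp_pos: [201.9, -484.5, 231.1]
tool_rot: [0.994, 0.108, -0.0, -0.0]
wrist_force: [0.1, 0.2, 0.6]
grip_width: 0.693
grasp_force: 0.0
[-1.17600458e+00  1.25954495e-01 -3.99323237e-02  1.40536196e+00
  1.71095702e-05  1.74884210e+00] [ 201.8774722  -484.49193401  231.06113346] [ 9.94133368e-01  1.08160973e-01 -5.57075053e-05 -2.19429253e-04]
```

```bash
python3 -m creep '[[[0,0,0,0,0,-1,0.2],[0,0,0,0,0,-1,0.2],[0,0,0,0,0,-1,0.2],[0,0,0,0,0,-1,0.2],[0,0,0,0,0,-1,0.2],[0,0,0,0,0,-1,0.2],[0,0,0,0,0,-1,0.2],[0,0,0,0,0,-1,0.2],[0,0,0,0,0,-1,0.2],[0,0,0,0,0,-1,0.2],[0,0,0,0,0,-1,0.2],[0,0,0,0,0,-1,0.2]]]' >/dev/null
python3 -m creep '[[[0,0,0,0,0,-1,0.2],[0,0,0,0,0,-1,0.2],[0,0,0,0,0,-1,0.2],[0,0,0,0,0,-1,0.2],[0,0,0,0,0,-1,0.2],[0,0,0,0,0,-1,0.2],[0,0,0,0,0,-1,0.2],[0,0,0,0,0,-1,0.2],[0,0,0,0,0,-1,0.2],[0,0,0,0,0,-1,0.2],[0,0,0,0,0,-1,0.2],[0,0,0,0,0,-1,0.2]]]' >/dev/null
python3 -m creep '[[[0,0,0,0,0,-1,0.2],[0,0,0,0,0,-1,0.2],[0,0,0,0,0,-1,0.2],[0,0,0,0,0,-1,0.2],[0,0,0,0,0,-1,0.2],[0,0,0,0,0,-1,0.2],[0,0,0,0,0,-1,0.2],[0,0,0,0,0,-1,0.2],[0,0,0,0,0,0,0.2]]]'
cat >> h.py <<'E'
def togo(P):
    s=ctrl.sense();r=R.from_quat(s['tool_rot']);m=r.as_matrix()
    print('clock',round(s['clock'],2),'tcp',s['tcp_pos'].round(1) if hasattr(s['tcp_pos'],'round') else s['tcp_pos'],'yaw',np.degrees(np.arctan2(m[1,0],m[0,0])).round(1),'F',np.round(s['wrist_force'],1),'grip',round(s['grip_width'],2),'q',np.round(s['joint_pos'],2))
    for p in np.atleast_2d(P):print(p,'shift units',((p-np.array(s['tcp_pos']))@m/30).round(2))
E
python3 -c "
from h import *
togo([583,-20,231])"
```

```text
clock: 3.7
tcp_pos: [201.9, -484.5, 231.1]
tool_rot: [0.064, 0.998, 0.0, -0.0]
wrist_force: [-0.3, 0.5, 0.2]
grip_width: 0.599
grasp_force: 0.0
clock 3.7 tcp [ 201.9 -484.5  231.1] yaw 172.6 F [-0.3  0.5  0.2] grip 0.6 q [-1.18  0.13 -0.04  1.41 -0.   -1.05]
[583 -20 231] shift units [-1.061e+01  1.698e+01  1.000e-02]
```

```bash
python3 -m creep '[[[-0.53,0.85,0,0,0,0,0.2],[-0.53,0.85,0,0,0,0,0.2],[-0.53,0.85,0,0,0,0,0.2],[-0.53,0.85,0,0,0,0,0.2],[-0.53,0.85,0,0,0,0,0.2],[-0.53,0.85,0,0,0,0,0.2],[-0.53,0.85,0,0,0,0,0.2],[-0.53,0.85,0,0,0,0,0.2],[-0.53,0.85,0,0,0,0,0.2],[-0.53,0.85,0,0,0,0,0.2]]]' >/dev/null
python3 -m creep '[[[-0.53,0.85,0,0,0,0,0.2],[-0.53,0.85,0,0,0,0,0.2],[-0.53,0.85,0,0,0,0,0.2],[-0.53,0.85,0,0,0,0,0.2],[-0.53,0.85,0,0,0,0,0.2],[-0.53,0.85,0,0,0,0,0.2],[-0.53,0.85,0,0,0,0,0.2],[-0.53,0.85,0,0,0,0,0.2],[-0.53,0.85,0,0,0,0,0.2],[-0.53,0.85,0,0,0,0,0.2],[0,0,0,0,0,0,0.2]]]' >/dev/null
python3 - <<'E'
from h import *
import cv2
togo([583,-20,169])
a=ctrl.camera('scene')[130:330,180:380,::-1]
b=ctrl.camera('top')[130:330,180:380,::-1]
cv2.imwrite('pics/c2.png',cv2.resize(np.hstack([a,b]),None,fx=2,fy=2,interpolation=2))
E
```

```text
clock 5.8 tcp [584.4 -17.2 230.3] yaw 172.7 F [0.5 0.3 0.3] grip 0.6 q [-0.03  0.24  0.1   1.43  0.    0.1 ]
[583 -20 169] shift units [ 0.03 -0.1   2.04]
```

View pics/c2.png

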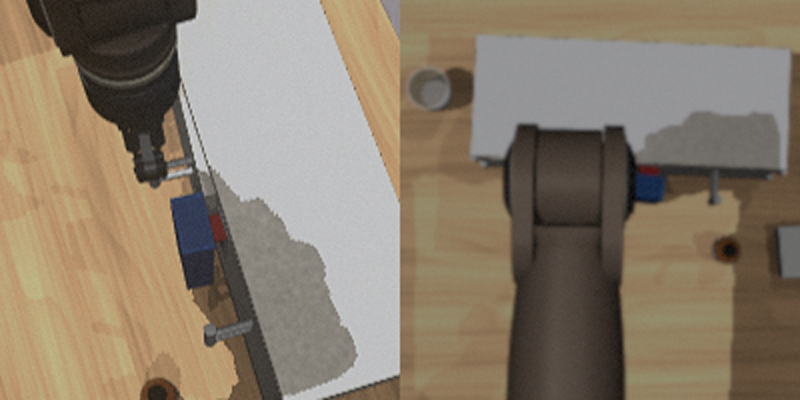

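The scene view shows the fingers right above the left bar, with the posts just right of them at about (180,165) in the crop. Next I descend, check the force, and close.

```bash
python3 -m creep '[[[0,-0.1,0.4,0,0,0,0.2],[0,0,0.4,0,0,0,0.2],[0,0,0.4,0,0,0,0.2],[0,0,0.4,0,0,0,0.2],[0,0,0.4,0,0,0,0.2],[0,0,0,0,0,0,0.2]]]'
python3 -m creep '[[[0,0,0,0,0,0,-1],[0,0,0,0,0,0,-1],[0,0,0,0,0,0,-1],[0,0,0,0,0,0,-1],[0,0,0,0,0,0,-1],[0,0,0,0,0,0,-1]]]'
```

```text
clock: 6.5
tcp_pos: [581.2, -22.8, 168.9]
tool_rot: [0.064, 0.998, -0.0, -0.002]
wrist_force: [-0.4, -0.2, 0.1]
grip_width: 0.598
grasp_force: 0.0
clock: 7.1
tcp_pos: [583.9, -20.1, 172.3]
tool_rot: [0.063, 0.998, 0.003, 0.002]
wrist_force: [3.4, 8.6, -0.2]
grip_width: 0.116
grasp_force: 58.5
```

```bash
python3 -m creep '[[[0.21,0.065,0,0,0,0.5,-1],[0.21,0.065,0,0,0,0.5,-1],[0.43,0.14,0,0,0,1,-1],[0.43,0.14,0,0,0,1,-1],[0.43,0.14,0,0,0,1,-1]]]'
python3 - <<'E'
from h import *
q=[711.6,-86,-.0595]
for a in(.07,.42,1.4,1.5):print(a,c2w(q,dr(a,[-122,55,188])))
togo(c2w(q,dr(.42,[-122,55,169])))
E
```

```text
clock: 7.6
tcp_pos: [539.1, 8.6, 172.3]
tool_rot: [0.238, 0.971, 0.002, 0.002]
wrist_force: [7.9, 7.0, -2.7]
grip_width: 0.118
grasp_force: 58.7
0.07 [[582.912804  -19.9257542 188.       ]]
0.42 [[537.46804995   9.68666415 188.        ]]
1.4 [[490.19512792 148.47456237 188.        ]]
1.5 [[493.46700726 163.69733062 188.        ]]
clock 7.6 tcp [539.1   8.6 172.3] yaw 152.5 F [ 7.9  7.  -2.7] grip 0.12 q [ 0.01  0.15 -0.13  1.28  0.    0.49]
[537.46804995   9.68666415 169.        ] shift units [0.07 0.01 0.11]
```

Tracking the arc well with low force, so I continue.

```bash
python3 -m creep '[[[0.43,0.14,0,0,0,1,-1],[0.43,0.14,0,0,0,1,-1],[0.43,0.14,0,0,0,1,-1],[0.43,0.14,0,0,0,1,-1],[0.43,0.14,0,0,0,1,-1],[0.43,0.14,0,0,0,1,-1]]]'
python3 -m creep '[[[0.43,0.14,0,0,0,1,-1],[0.43,0.14,0,0,0,1,-1],[0.43,0.14,0,0,0,1,-1],[0.43,0.14,0,0,0,1,-1],[0.43,0.14,0,0,0,1,-1],[0.43,0.14,0,0,0,1,-1],[0.43,0.14,0,0,0,1,-1],[0,0,0,0,0,0,-1],[0,0,0,0,0,0,-1],[0,0,0,0,0,0,-1]]]'
```

```text
clock: 8.2
tcp_pos: [495.9, 75.8, 172.2]
tool_rot: [0.481, 0.876, 0.001, 0.001]
wrist_force: [5.9, 1.6, -2.4]
grip_width: 0.113
grasp_force: 58.9
clock: 9.2
tcp_pos: [494.9, 169.0, 172.2]
tool_rot: [0.721, 0.693, 0.001, -0.001]
wrist_force: [-5.1, 2.9, 5.2]
grip_width: 0.114
grasp_force: 59.8
```

```bash
python3 -m creep '[[[0,0,0,0,0,0,0.2],[0,0,0,0,0,0,0.2],[0,0,0,0,0,0,0.2],[0,0,0,0,0,0,0.2],[0,0,-0.5,0,0,0,0.2],[0,0,-0.8,0,0,0,0.2],[0,0,-1,0,0,0,0.2],[0,0,-1,0,0,0,0.2]]]'
python3 -m creep '[[[0,0,0,0,0,-1,-1],[0,0,0,0,0,-1,-1],[0,0,0,0,0,-1,-1],[0,0,0,0,0,-1,-1],[0,0,0,0,0,-1,-1],[0,0,0,0,0,-1,-1],[0,0,0,0,0,-1,-1],[0,0,0,0,0,-1,-1],[0,0,0,0,0,-1,-1]]]' >/dev/null
python3 -m creep '[[[0,0,0,0,0,-1,-1],[0,0,0,0,0,-1,-1],[0,0,0,0,0,-1,-1],[0,0,0,0,0,-1,-1],[0,0,0,0,0,-1,-1],[0,0,0,0,0,-1,-1],[0,0,0,0,0,-1,-1],[0,0,0,0,0,-1,-1],[0,0,0,0,0,-1,-1],[0,0,0,0,0,0,-1]]]' >/dev/null
python3 - <<'E'
from h import *
import cv2
q=[711.6,-86,-.0595]
t=c2w(q,[-97,-28,192])[0];togo(t)
a=ctrl.camera('scene');b=ctrl.camera('top')
print(proj('scene',t),proj('top',t))
for n,im in(('scene',a),('top',b)):
    h=cv2.cvtColor(im,cv2.COLOR_RGB2HSV);m=(((h[...,0]<6)|(h[...,0]>174))&(h[...,1]>170)&(h[...,2]>60)).astype(np.uint8)
    k,l,st,c=cv2.connectedComponentsWithStats(m)
    for i in range(1,k):
        if st[i,4]>8:print(n,st[i],c[i].round(1))
a=a[130:330,180:380,::-1];b=b[130:330,180:380,::-1]
cv2.imwrite('pics/c3.png',cv2.resize(np.hstack([a,b]),None,fx=2,fy=2,interpolation=2))
E
```

```text
clock: 10.0
tcp_pos: [495.2, 168.1, 271.1]
tool_rot: [0.722, 0.692, -0.0, -0.0]
wrist_force: [-0.0, 0.5, -0.7]
grip_width: 0.598
grasp_force: 0.0
clock 11.9 tcp [495.5 168.2 270.2] yaw 177.6 F [ 0.3 -0.5  0.7] grip 0.0 q [ 0.33  0.13  0.05  1.49 -0.    0.37]
[ 613.10663431 -108.18235594  192.        ] shift units [-4.3  -9.04  2.61]
[[282.69348606 244.76547029]] [[304.12543082 218.82173949]]
scene [285 237   8  12  30] [288.6 242.8]
scene [281 246   8   6  13] [284.2 248.6]
top [502 139   6   4  16] [504.5 140.2]
top [468 150   5   4  12] [470.2 151.2]
top [507 152   5   4  14] [509.2 153.6]
top [473 163   5   4  13] [475.2 164.3]
top [300 214   9   9  72] [304.  217.7]
```

View pics/c3.png

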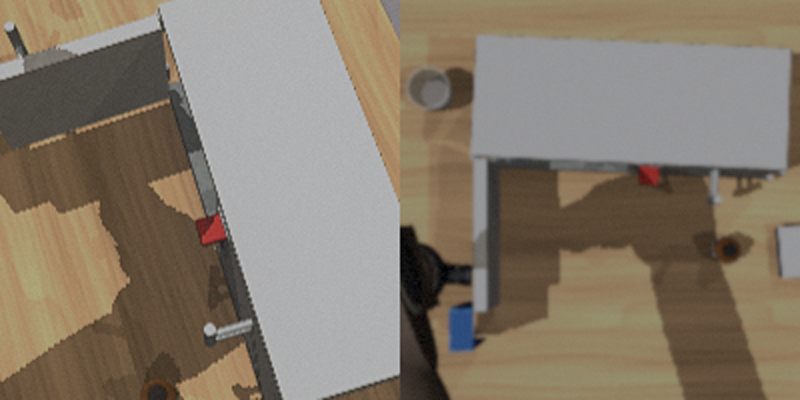

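The picture shows the left door about 87° open, with the blue strip off at crop (460,328), and the red slide uncovered at scene (285,244) and top (304,218). Both agree with the fitted pose to about 1 px. Next I move above the slide.

```bash
python3 -m creep '[[[-0.39,-0.82,0,0,0,0,-1],[-0.39,-0.82,0,0,0,0,-1],[-0.39,-0.82,0,0,0,0,-1],[-0.39,-0.82,0,0,0,0,-1],[-0.39,-0.82,0,0,0,0,-1],[-0.39,-0.82,0,0,0,0,-1],[-0.39,-0.82,0,0,0,0,-1],[-0.39,-0.82,0,0,0,0,-1],[-0.39,-0.82,0,0,0,0,-1],[-0.39,-0.82,0,0,0,0,-1],[-0.39,-0.82,0,0,0,0,-1],[0,0,0,0,0,0,-1]]]' >/dev/null
python3 -c "
from h import *
togo([613,-108,192])"
```

```text
clock 13.2 tcp [ 613.6 -110.2  269.2] yaw 177.3 F [ 0.6 -0.1  0. ] grip 0.0 q [-0.18  0.33  0.3   1.54 -0.   -0.13]
[ 613 -108  192] shift units [0.02 0.07 2.57]
```

```bash
python3 -m creep '[[[0.02,0.07,0.6,0,0,0,-1],[0,0,0.6,0,0,0,-1],[0,0,0.6,0,0,0,-1],[0,0,0.4,0,0,0,-1],[0,0,0,0,0,0,-1]]]'
python3 -m creep '[[[0,0,0.2,0,0,0,-1],[0,0,0.2,0,0,0,-1],[0,0,0.2,0,0,0,-1],[0,0,0,0,0,0,-1]]]'
```

```text
clock: 13.7
tcp_pos: [611.2, -104.7, 202.5]
tool_rot: [0.021, 1.0, 0.0, -0.002]
wrist_force: [0.2, 0.5, -0.3]
grip_width: -0.0
grasp_force: 0.0
clock: 14.1
tcp_pos: [612.2, -105.2, 186.0]
tool_rot: [0.021, 1.0, -0.0, 0.0]
wrist_force: [-0.1, -0.0, 0.1]
grip_width: 0.003
grasp_force: 0.0
```

```bash
for i in 1; do python3 -m creep '[[[0,0,0.15,0,0,0,-1],[0,0,0.15,0,0,0,-1]]]';done; python3 - <<'E'
from h import *
import cv2
a=ctrl.camera('scene')[190:290,230:330,::-1];b=ctrl.camera('top')[180:280,250:350,::-1]
cv2.imwrite('pics/c4.png',cv2.resize(np.hstack([a,b]),None,fx=4,fy=4,interpolation=2))
E
```

```text
clock: 14.3
tcp_pos: [612.6, -105.2, 177.7]
tool_rot: [0.021, 1.0, 0.0, 0.001]
wrist_force: [-0.3, 1.7, 2.8]
grip_width: -0.0
grasp_force: 1.7
```

View pics/c4.png

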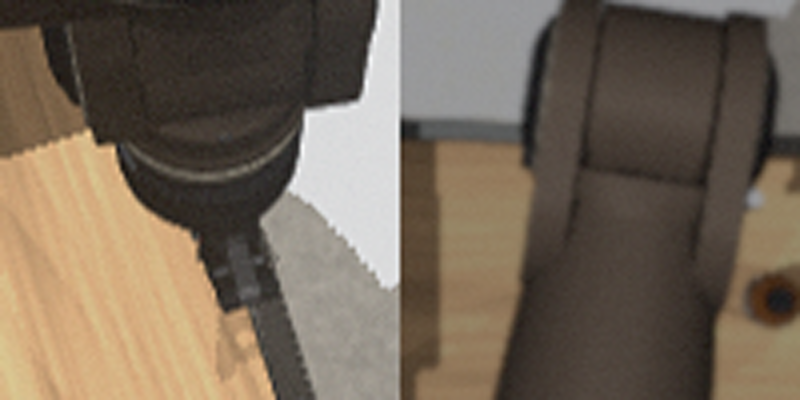

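The fingers hide the slide, and contact has begun (2.8 N). I push on in small steps until the stop shows in the force.

```bash
python3 -m creep '[[[0,0,0.1,0,0,0,-1],[0,0,0.1,0,0,0,-1]]]'; python3 -m creep '[[[0,0,0.1,0,0,0,-1]]]'; 
```

```text
clock: 14.6
tcp_pos: [612.8, -105.1, 173.5]
tool_rot: [0.021, 1.0, 0.0, 0.002]
wrist_force: [-6.8, 2.5, 26.7]
grip_width: -0.003
grasp_force: 13.3
clock: 14.7
tcp_pos: [612.9, -104.9, 173.2]
tool_rot: [0.021, 1.0, 0.0, 0.003]
wrist_force: [-11.1, 4.9, 39.7]
grip_width: -0.003
grasp_force: 19.9
```

The stop is at z≈173.5, against 174 expected, so the slide should be fully down. I retract and check.

```bash
python3 -m creep '[[[0,0,-0.3,0,0,0,-1],[0,0,-0.6,0,0,0,-1],[0,0,-1,0,0,0,-1],[0,0,-1,0,0,0,-1],[0.8,0,-0.5,0,0,0,-1],[1,0,0,0,0,0,-1],[1,0,0,0,0,0,-1],[1,0,0,0,0,0,-1],[1,0,0,0,0,0,-1],[1,0,0,0,0,0,-1],[1,0,0,0,0,0,-1],[0,0,0,0,0,0,-1]]]'
python3 - <<'E'
from h import *
import cv2
q=[711.6,-86,-.0595]
for z in(192,174):print(z,proj('scene',c2w(q,[[-93,-28,z],[-93,-15,z]])).round(1).tolist())
a=ctrl.camera('scene')[130:330,180:380,::-1];b=ctrl.camera('top')[130:330,180:380,::-1]
cv2.imwrite('pics/c5.png',cv2.resize(np.hstack([a,b]),None,fx=2,fy=2,interpolation=2))
E
```

```text
clock: 15.9
tcp_pos: [405.4, -96.6, 270.7]
tool_rot: [0.021, 1.0, -0.0, -0.0]
wrist_force: [0.2, 0.5, -0.5]
grip_width: 0.0
grasp_force: 0.0
192 [[284.7, 244.2], [282.8, 237.9]]
174 [[284.7, 246.5], [282.8, 240.4]]
```

View pics/c5.png

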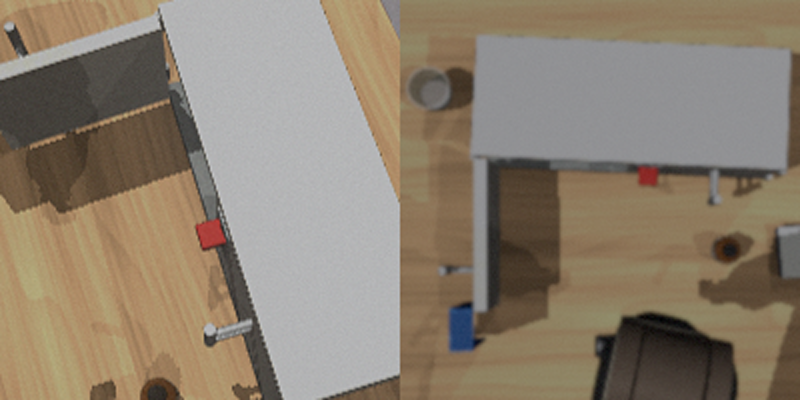

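The red block now sits lower, at crop (210,234) against (210,229) before, which matches about 18 mm of travel. The left door is still at about 87°, the right door is closed, the bystanders have not moved and the arm is clear.

```bash
python3 -c "
from plant import ctrl
print(ctrl.job_done())"
```

```text
the job is handed in; nothing more can be done
None
```

The job is handed in at about 16 s of the 42 s limit: the left door stands open about 87°, the red slide is pushed down to its stop, the right door is closed, and the bottle, slide box and beaker had not visibly moved in the last pictures; no verdict was returned.

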